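# Release the bead tray and hold it over the light box

## Task

The amber bead is to be examined in transmitted light: stand the red key on the brass captive screw of the grey cradle, turn the screw a quarter turn anticlockwise with the key until its tongue is clear of the tray, and stand the key back upright on the table. Then lift the tray out by its blue handle and carry it level, with the bead staying loose in its pocket, to the light box, and hold it there level and still with the pocket centred over the round window and the tray about 5 cm above it, not touching the box: finish while still holding the tray. Leave the two white pots and the black clip where they are.

Things in the scene. Friction and masses are not known exactly. Their poses are not given: they have to be found in the camera images.
- cradle: fixed grey transit cradle, block 206 x 92 mm and 40 mm high (x from -118 to +88 mm); origin on the table under the middle of the tray's place, long axis x. Fences 5 mm high round the tray leave about 3 mm play at each side. The screw stands 95 mm from the origin along -x
- screw (a joint): brass captive quarter-turn screw on the cradle, vertical hinge; 0 when its tongue lies over the tray's end (locked; it starts within 0.15 rad of that), grows anticlockwise seen from above to the stop at 1.6 rad; the tongue is well clear of the tray from 1.2 rad. It turns against about 0.05 N m of friction and stays where it is left
- screw_top (a point): centre of the screw's round brass head (26 mm across), on its upper face, 54 mm above the table, where the key's prongs come to rest; on the axis. x points along the tongue (which reaches 28 mm from the axis, its top 2 mm below this face) and along the raised drive bar, which is 24 mm long, 5 mm wide and stands 9 mm above this face; x turns with the screw
- key: loose stubby key, 85 mm tall, 120 g, standing on its two steel prongs; origin under its centre, z up. The slot between the prongs runs along x, 11 mm wide and deep, open at both ends, to straddle the bar with about 0.25 rad of play (turn the key that much further than the screw). Prongs 28 mm long in x, 29 mm over both in y. Red handle 20 x 20 mm, sides along x and y, from 20 mm height to the top
- tray: bead tray, plate 150 x 70 x 5 mm, about 160 g, loose, white with one clear end, long axis x, origin at the centre of its underside (40 mm above the table in the cradle), z up. Blue square handle post 22 x 22 mm at the origin, from 5 to 50 mm above the underside; it stands near the centre of mass. Three grey swatches are at the -x end; the bead's pocket is at the +x end
- pocket (a point): centre of the round pocket's floor, on the tray's upper face 5 mm above its underside, 45 mm from the handle's axis along the tray's +x. Black ring rim, 36 mm inside, 44 mm outside, 4 mm high
- bead_center (a point): centre of the loose amber glass bead, a 22 mm ball, 14 g, free to roll in the pocket
- light_box: fixed white light box 110 (x) x 100 (y) x 36 mm high, origin on the table under its centre. A fixed clear jug, 110 mm across and 126 mm tall, always stands between it and the robot, its middle 0.26 m ahead of the robot base and 0.04 m to the right: turn the tray so that it stays clear of it
- window (a point): centre of the bright round window (62 mm across) on top of the light box, 36 mm above the table
- pot: white sample pot, 38 mm across, 58 mm tall, loose bystander near the cradle, origin under its centre
- small_pot: white sample pot, 32 mm across, 62 mm tall, loose bystander near the light box, origin under its centre
- clip: black moulded clip 24 x 36 x 19 mm, loose bystander near the light box, origin under its centre

How it is judged:
On the way, in this order (a step that is already met when the one before it is completed fails the run):
1. the key stands on the still locked screw, straddling its bar (horizontal distance between key and screw_top below 0.01 m and z of key in the frame of screw_top below 0.006 m and angle between key's own z axis and vertical below 0.2 rad and value of joint screw below 0.5 rad), for 0.1 s.
2. the screw is turned clear with the key on it (horizontal distance between key and screw_top below 0.01 m and z of key in the frame of screw_top below 0.006 m and angle between key's own z axis and vertical below 0.2 rad and value of joint screw above 1.2 rad), for 0.1 s.
3. the key stands upright on the table again, let go (height (world z) of key between -0.008 and 0.008 m and angle between key's own z axis and vertical below 0.15 rad and contact force between the fingers and key below 0.1 N), for 0.2 s.
4. the tray is lifted out of the cradle with the bead in its pocket (z of tray in the frame of cradle above 0.08 m and contact force between the fingers and tray above 0.5 N and distance between bead_center and pocket below 0.02 m), for 0.2 s.
At the end, for the whole second after the job is handed in: Tray held by the gripper, pocket within 20 mm (horizontally) of the window centre, underside 25 to 80 mm above it, tilt under 5 degrees, still, not touching the light box; bead in its pocket; screw past 1.2 rad; key standing upright on the table, let go (all of step 3 and horizontal distance between pocket and window below 0.02 m and z of tray in the frame of window between 0.025 and 0.08 m and angle between tray's own z axis and vertical below 0.087 rad and linear speed of tray below 0.02 m/s and contact force between the fingers and tray above 0.5 N and contact force between tray and light_box below 0.1 N and distance between bead_center and pocket below 0.02 m and value of joint screw above 1.2 rad); the arm keeps its last pose, push and grip.
It fails at once if the bead leaves its pocket (not (distance between bead_center and pocket below 0.02 m)).
It fails at once if the tray is tipped by more than 15 degrees (angle between tray's own z axis and vertical above 0.26 rad).
It fails at once if the tray knocks on the light box (contact force between tray and light_box above 1 N).
It fails at once if a pot or the clip is displaced by more than 3 cm (distance of any of pot, small_pot, clip from where it was at the start of the episode above 0.03 m).
It also fails if it takes over 67 s, if anything falls off the work surface, if the arm or the gripper's body presses on something with over 40 N, if the wrist force passes 120 N, or if a joint passes its speed limit or range.

## Robot

A 6-joint arm with a two-finger parallel gripper is mounted at the origin on the work surface; the furniture and walls round the work are solid. World frame = base frame: x ahead of the robot, y to its left, z up, the work surface at z = 0. Lengths are in m, angles in rad, forces in N, time in s.
With the tool pointing down it reaches from about 0.4 to 0.825 m from the base axis. Payload 7 kg.
Tool frame: the origin (TCP) lies at the very end of the fingers, on their centre line; the grasp point (between the pads) lies 19 mm behind it; z points along the fingers, x is the direction in which the jaws open and shut, and the axes are right-handed (so a half turn about z gives the same grasp; the last joint's range is limited). The gripper opens to 88 mm and grips with 3 to 60 N. Pads are 19 mm wide; open, the fingers measure 130 mm over their backs; the gripper's body (78 mm by 193 mm) begins 47 mm behind the grasp point.
Start: joints at [-1.02, 0.359, 0.012, 0, -1.224, -0.288], TCP at [0.175, -0.652, 0.227] pointing down, gripper open.
Joint ranges: [-3.07, 3.07], [-1.43, 2.12], [-1.02, 1.25], [-3.03, 1.67], [-3.05, -0], [-3.03, 3.03]. Speed limits (rad/s): [2.39, 2.39, 3.01, 3.14, 3.14, 3.14].

## Interface

Orientations are given as [roll, pitch, yaw] about the fixed x, y, z axes, in that order (R = Rz(yaw) Ry(pitch) Rx(roll)).
In Python, from station import telemetry, grab_frame, arm, regions_of, pinpoint gives the robot as it stands. The module is installed in compiled form; this text tells all that it offers.
- The arm moves only by the shell command python3 -m inch 'ROWS' [FORCE]. ROWS is text: rows parted by semicolons, each of 7 numbers parted by spaces: the opening, from 0 (shut) to 1 (fully open), then the shift along the world's x, y, z in cm, then the turn, a rotation vector about the world's x, y, z in degrees. A call has 1 to 12 rows; each row is the pose to reach, as a shift and turn from the pose measured when the call began; what a row does not reach only later rows make up. A row lasts 1/8 s, in which the tool goes at most 62.5 mm and 10.7 degrees, less where a joint would pass 70% of its speed; a pose out of reach is approached as far as the arm can. A call with a gripper value outside its range is refused whole. The fingers move at their own pace and stop on an object; FORCE is the grip in N (left out, the last holds). Time passes only in rows, so rows that repeat a pose let the fingers close. It gives the time, the measured TCP pose, the force and the opening at its end, in the units of the state.
- telemetry.get_state(): the state, without advancing time (a new reading comes with each control period).
- grab_frame(name): name is "scene" or "top" or "wrist"; returns a dict with "pixels" (420x560x3 uint8, red, green, blue), "fx", "fy", "cx", "cy" (pixels), "dist_coeffs" ([k1, k2, p1, p2, k3] as OpenCV has them; the pictures are not rectified), "R" (3x3) and "t" (3): a world point X has camera coordinates R X + t. Camera axes: x right, y down, z forward; pixel columns grow to the right and rows downward; lengths in m; the calibration is good to about 2 mm. A picture is of the moment at which its call begins. There is no depth.
- arm.job_done(): hands the job in, once; it reports no verdict.
Trained networks look in the newest picture that a camera, given by its name, has taken for a name from the list of things; names that differ only in an ending like _2 or _b are one class to them, and where a whole thing is asked for, a point or a joint stands for the part that bears it (a point fixed in the world has none). Each returns a list of dicts, best first, with "p" (0 to 1); they miss things now and then, are a little off and sometimes report something else, mostly with a low value. They report only what shows in the picture. A call takes as long as a camera call.
- regions_of(camera, name): "pixels" (420x560 bool, what is visible of it) and "bbox" ([left, top, right, bottom] in pixels, round what is visible of it).
- pinpoint(camera, name): "location" ([column, row] in pixels: a listed point, or the origin of a listed thing).
The state is a dict: "t": time; "q": joint angles; "qd": joint speeds; "joint_efforts": joint torques, N m; "eef_pos": TCP position; "ee_rot": TCP orientation; "force": force on the tool from outside, world axes, zero at the start; "moment": the same for the moment, N m; "width": finger opening in m.
Only numpy, scipy, OpenCV 4.12 (cv2) and the standard library are available. Lean on these libraries where they do the work, as an engineer would, in place of code of your own. Each camera call takes 0.05 s, during which the arm holds its last target. There are 200 camera calls.

## Working session

There is one attempt and no reset: what is moved stays moved. The work goes in short steps, Python scripts to look and compute and a shell command to move; the robot and the scene stay as the last step left them, time stands still between calls to the robot, and variables do not carry over. Pictures are saved under pics/ and viewed, about 8 in all and at most 12, crops included, and the job is handed in when it is done.

```bash
mkdir -p pics; cat > h.py <<'E'
import numpy as np, cv2
from station import telemetry, grab_frame, arm, regions_of, pinpoint
def ray(f,uv):
    K=np.array([[f["fx"],0,f["cx"]],[0,f["fy"],f["cy"]],[0,0,1.]])
    n=cv2.undistortPoints(np.array([[uv]],float),K,np.array(f["dist_coeffs"],float))[0,0]
    R=np.array(f["R"]);t=np.array(f["t"])
    return -R.T@t, R.T@np.array([n[0],n[1],1.])
def at_z(f,uv,z):
    c,d=ray(f,uv); return c+d*(z-c[2])/d[2]
def proj(f,X):
    K=np.array([[f["fx"],0,f["cx"]],[0,f["fy"],f["cy"]],[0,0,1.]])
    R=np.array(f["R"]);t=np.array(f["t"],float)
    return cv2.projectPoints(np.array(X,float).reshape(-1,3),cv2.Rodrigues(R)[0],t,K,np.array(f["dist_coeffs"],float))[0].reshape(-1,2)
def tri(fs,uvs):
    A=np.zeros((3,3));b=np.zeros(3)
    for f,uv in zip(fs,uvs):
        c,d=ray(f,uv);d/=np.linalg.norm(d);P=np.eye(3)-np.outer(d,d);A+=P;b+=P@c
    return np.linalg.solve(A,b)
def save(f,n,crop=None,s=1):
    im=f["pixels"][:,:,::-1]
    if crop: im=im[crop[1]:crop[3],crop[0]:crop[2]]
    cv2.imwrite("pics/"+n,cv2.resize(im,None,fx=s,fy=s,interpolation=cv2.INTER_CUBIC))
E
python3 - <<'E'
from h import *
Z=dict(cradle=0,screw_top=.054,key=0,tray=.04,pocket=.045,bead_center=.056,light_box=0,window=.036,pot=0,small_pot=0,clip=0)
fs={}
for c in("scene","top"):
    f=fs[c]=grab_frame(c)
    print(c,"cam",np.round(ray(f,(280,210))[0],3))
    for n,z in Z.items():
        r=pinpoint(c,n)[:1]
        for o in r: print(n,round(o["p"],2),np.round(o["location"],1),np.round(at_z(f,o["location"],z),3))
both=np.hstack([fs[c]["pixels"] for c in fs])[:,:,::-1]
cv2.imwrite("pics/a.png",cv2.resize(np.vstack([fs["top"]["pixels"]])[:,:,::-1],(800,600)))
cv2.imwrite("pics/b.png",cv2.resize(fs["scene"]["pixels"][:,:,::-1],(800,600)))
s=telemetry.get_state();print(s["t"],s["eef_pos"],s["ee_rot"],s["width"])
E
```

```text
scene cam [ 0.084 -0.569  0.633]
cradle 0.92 [265.  196.2] [0.54  0.291 0.   ]
screw_top 0.41 [239.3 193.7] [0.449 0.261 0.054]
key 0.88 [311.3 245.2] [0.533 0.049 0.   ]
tray 0.72 [276.9 179.8] [0.58  0.293 0.04 ]
pocket 0.68 [280.1 178.3] [0.587 0.289 0.045]
bead_center 0.37 [282.9 177.6] [0.586 0.272 0.056]
light_box 0.89 [330.2 311.7] [ 0.452 -0.139  0.   ]
window 0.96 [331.  301.1] [ 0.447 -0.143  0.036]
pot 0.56 [242.4 185.1] [0.511 0.376 0.   ]
small_pot 0.81 [290.7 288.4] [ 0.417 -0.047  0.   ]
clip 0.68 [298.1 351.6] [ 0.347 -0.186 -0.   ]
top cam [0.214 0.118 1.317]
cradle 0.87 [222.6 199.3] [0.544 0.283 0.   ]
screw_top 0.4 [225.9 230.3] [0.445 0.265 0.054]
key 0.42 [312.  199.7] [0.542 0.03  0.   ]
tray 0.66 [222.4 195.6] [0.544 0.278 0.04 ]
pocket 0.88 [214.4 179.7] [0.588 0.301 0.045]
bead_center 0.59 [217.5 178.5] [0.588 0.291 0.056]
light_box 0.95 [373.5 233. ] [ 0.445 -0.139  0.   ]
window 0.69 [381.1 232.6] [ 0.44  -0.153  0.036]
pot 0.47 [188.  210.2] [0.513 0.379 0.   ]
small_pot 0.16 [217.  181.3] [0.597 0.3   0.   ]
clip 0.71 [393.3 266.7] [ 0.352 -0.189  0.   ]
1.2 [ 0.1753193  -0.65180692  0.22656781] [ 3.14158091e+00 -4.03930033e-06  1.83355127e+00] 0.08767120203877851
```

View pics/a.png

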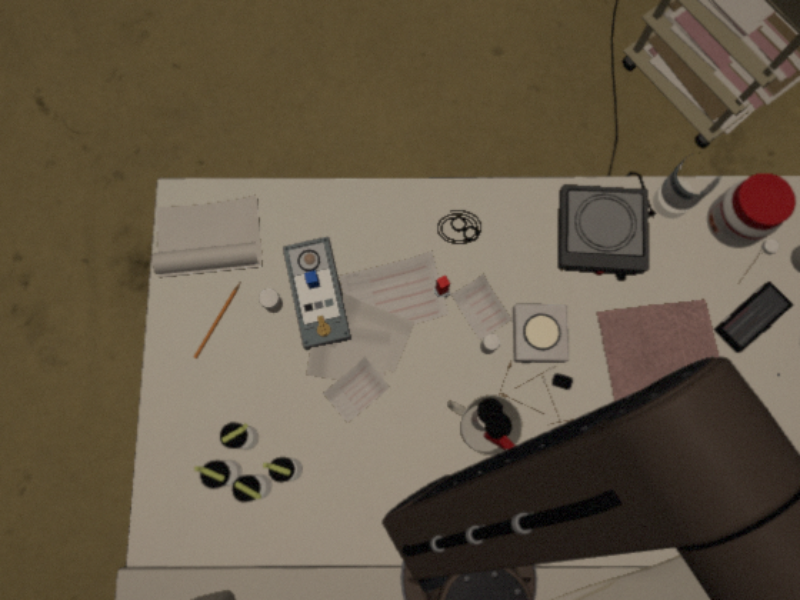

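View pics/b.png

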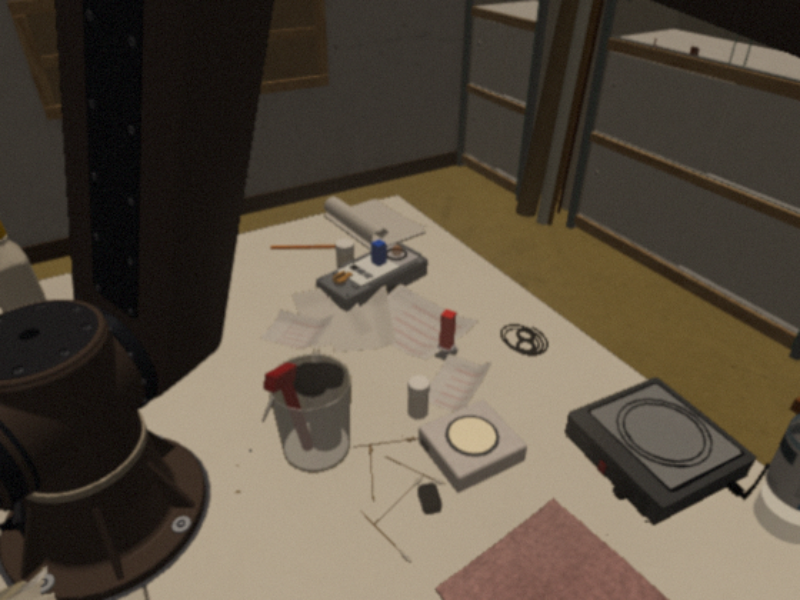

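The top view shows the cradle at about (315,293) with its screw near (322,326), the key at (443,285), the light box window at (542,332) and the jug at (490,423). The scene view agrees. The cradle yaw is about 0.26 rad, and screw to pocket comes to 0.146 m against the nominal 0.14 m. Next I'll go above the key.

```bash
python3 -m inch '1 2 4 0 0 0 0;1 5 9.5 0 0 0 0;1 8 15 0 0 0 0;1 11 21 0 0 0 0;1 14 27 0 0 0 0;1 17 33 0 0 0 0;1 20 39 0 0 0 0;1 23 45 0 0 0 0;1 26 50.5 0 0 0 0;1 29 56 0 0 0 0;1 32 61.5 0 0 0 0;1 34 66 0 0 0 0'
python3 - <<'E'
from h import *
s=telemetry.get_state();print(s["t"],s["eef_pos"],s["ee_rot"],s["q"])
fs={};uv={}
for c in("scene","top","wrist"):
    f=fs[c]=grab_frame(c)
    for n,z in(("key",0),("screw_top",.054)):
        for o in pinpoint(c,n)[:1]:
            uv[c]=o["location"];print(c,n,round(o["p"],2),np.round(o["location"],1),np.round(at_z(f,o["location"],z),3))
print(ray(fs["wrist"],(280,210)))
save(fs["wrist"],"c.png")
E
```

```text
t: 2.7
eef_pos: [0.5117, 0.001, 0.227]
ee_rot: [3.141, 0.0, 1.834]
force: [1.3, -0.8, -0.2]
width: 0.0875
2.7 [0.51169877 0.00096053 0.2270461 ] [3.14051284e+00 1.12678872e-04 1.83399178e+00] [ 3.86284487e-01  8.72955466e-02 -3.42248700e-01  2.68956252e-04
 -1.14019428e+00 -1.69399743e+00]
scene key 0.85 [311.3 248.2] [0.527 0.04  0.   ]
scene screw_top 0.63 [236.7 193.9] [0.443 0.264 0.054]
top key 0.49 [310.  203.9] [0.529 0.036 0.   ]
top screw_top 0.42 [225.8 232.6] [0.439 0.265 0.054]
wrist key 0.85 [304.1 212.6] [0.532 0.042 0.   ]
wrist screw_top 0.73 [525.4 201.2] [0.446 0.26  0.054]
(array([ 0.44733494, -0.01828103,  0.38468051]), array([ 0.22680576,  0.07385832, -0.97126135]))
```

View pics/c.png

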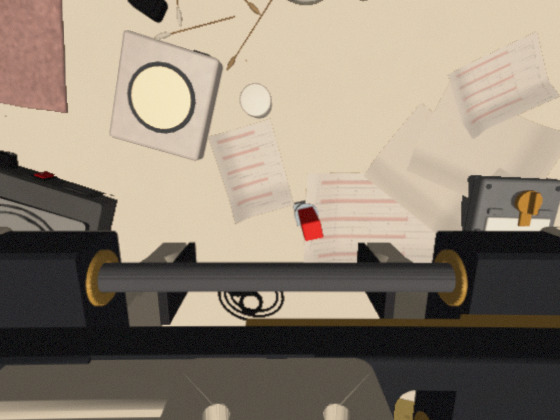

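The wrist view shows the key at about (308,220), the screw at (530,205) with its tongue roughly vertical in the image, and the small pot at (255,100). Next I'll zoom in to get the yaws.

```bash
python3 - <<'E'
from h import *
f=grab_frame("wrist");im=f["pixels"].astype(int)
m=((im[:,:,0]>190)&(im[:,:,1]<80)).astype(np.uint8);m[:,:250]=0;m[:,360:]=0
r=cv2.minAreaRect(cv2.findNonZero(m));b=cv2.boxPoints(r)
P=np.array([at_z(f,p,.085) for p in b]);print(r,np.round(P,4),"c",P.mean(0))
e=np.diff(np.vstack([P,P[:1]]),axis=0);print(np.linalg.norm(e,axis=1),np.degrees(np.arctan2(e[:,1],e[:,0])))
B=(im[:,:,0]>150)&(im[:,:,2]<90)&(im[:,:,1]>70)
B[:,:480]=0;B[:160]=0;B[240:]=0;B=B.astype(np.uint8)
pts=np.array([at_z(f,p[0],.055)[:2] for p in cv2.findNonZero(B)]);c=pts.mean(0)
w,v=np.linalg.eigh(np.cov(pts.T));print("screw blob",len(pts),c,np.sqrt(w),np.degrees(np.arctan2(v[1,1],v[0,1])))
s=telemetry.get_state()
a=cv2.resize(f["pixels"][190:252,270:350,::-1],(400,310),interpolation=cv2.INTER_CUBIC)
k=cv2.resize(f["pixels"][170:232,480:560,::-1],(400,310),interpolation=cv2.INTER_CUBIC)
cv2.imwrite("pics/d.png",np.hstack([a,k]))
# image axes for overlay
for yaw in (-30,0,30,60,90):
    d=proj(f,[[.53,.04,0],[.53+.02*np.cos(np.radians(yaw)),.04+.02*np.sin(np.radians(yaw)),0]]);print(yaw,np.round(d[1]-d[0],1))
E
```

```text
((312.792724609375, 230.36585998535156), (16.13374137878418, 17.879817962646484), 77.90524291992188) [[0.5261 0.0297 0.085 ]
 [0.5178 0.0457 0.085 ]
 [0.533  0.0539 0.085 ]
 [0.5415 0.0378 0.085 ]] c [0.52958929 0.04178442 0.085     ]
[0.01800525 0.017249   0.01824211 0.01730651] [ 117.61103386   28.49551551  -62.20196545 -152.29132574]
screw blob 397 [0.45203544 0.26560458] [0.00664618 0.00998604] -166.30261039672027
-30 [-11.1  10.6]
0 [-4.3 14.4]
30 [ 3.7 14.4]
60 [10.7 10.6]
90 [14.9  3.9]
```

View pics/d.png

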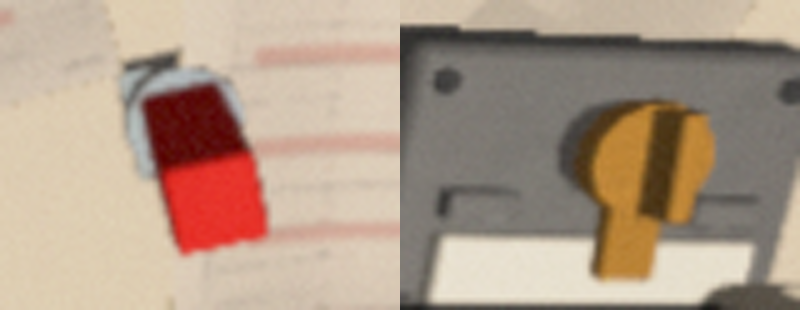

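The zoom shows the screw's tongue and bar at a yaw of about 8–10°, and the key handle's sides at 28.5°/118.5°. The slot direction is unclear because of the collar, so I'll take one closer oblique look.

```bash
python3 -m inch '1 -3 0.5 -5 0 0 3;1 -6 1 -9 0 0 8;1 -6 1 -9 0 0 13;1 -6 1 -9 0 0 13'
python3 - <<'E'
from h import *
f=grab_frame("wrist");s=telemetry.get_state();print(s["t"],s["eef_pos"],s["ee_rot"])
im=f["pixels"].astype(int)
o=pinpoint("wrist","key")[0]["location"];print(o,at_z(f,o,0))
x,y=map(int,o);x0=max(x-70,0);y0=max(y-45,0)
a=f["pixels"][y0:y0+90,x0:x0+140,::-1].copy()
a=cv2.resize(a,None,fx=4,fy=4,interpolation=cv2.INTER_CUBIC)
for k,deg in enumerate((28.5,118.5)):
    r=np.radians(deg);d=np.array([np.cos(r),np.sin(r),0]);n=np.array([-d[1],d[0],0]);p0=at_z(f,o,0)
    q=proj(f,[p0+d*sx*.014+n*sy*.0055 for sy in(-1,1) for sx in(-1,1)]);q=((q-[x0,y0]+.5)*4).astype(int)
    print(deg,q.tolist())
cv2.imwrite("pics/e.png",a)
E
```

```text
t: 3.7
eef_pos: [0.4506, 0.0074, 0.1371]
ee_rot: [3.141, 0.0, 2.058]
force: [-0.4, 0.8, 0.2]
width: 0.0878
3.75 [0.45109148 0.00762076 0.13737231] [3.13989976e+00 2.22958995e-04 2.05651866e+00]
[270.1, 287.1] [0.53381505 0.04421659 0.        ]
28.5 [[260, 133], [262, 230], [302, 133], [303, 230]]
118.5 [[229, 201], [335, 200], [228, 163], [335, 162]]
```

View pics/e.png

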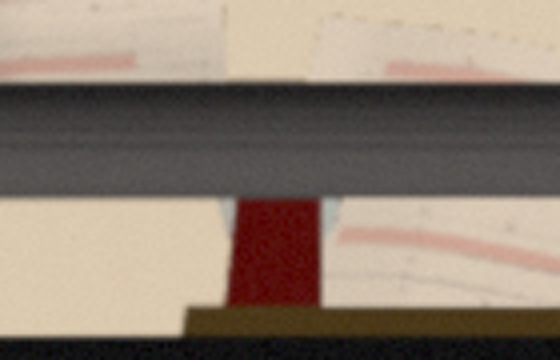

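The gripper's bar hides the prongs here. I'll shift sideways towards the screw, which is on the way anyway, so the key shows obliquely.

```bash
python3 -m inch '1 0 5 0 0 0 0;1 -0.5 10 0 0 0 0;1 -1.5 14 0 0 0 0;1 -1.5 15 0 0 0 0;1 -1.5 15 0 0 0 0'
python3 - <<'E'
from h import *
f=grab_frame("wrist");s=telemetry.get_state();print(s["t"],s["eef_pos"],s["ee_rot"])
p=proj(f,[[.531,.043,0],[.531,.043,.02],[.446,.262,.054]]);print(p)
out=[]
for u in (p[0],p[2]):
    x,y=map(int,u);x0=min(max(x-50,0),460);y0=min(max(y-45,0),330)
    print(x0,y0);out.append(cv2.resize(f["pixels"][y0:y0+90,x0:x0+100,::-1],(400,360),interpolation=cv2.INTER_CUBIC))
cv2.imwrite("pics/f.png",np.hstack(out))
for n in("key","screw_top"):
    for o in pinpoint("wrist",n)[:1]:print(n,o["p"],o["location"],at_z(f,o["location"],.054 if n!="key" else 0))
E
```

```text
t: 4.42
eef_pos: [0.4366, 0.1582, 0.1377]
ee_rot: [3.139, 0.0, 2.056]
force: [-0.3, -0.6, -0.3]
width: 0.0873
4.475 [0.4364953  0.15745897 0.13756959] [3.13959665e+00 1.40157398e-04 2.05573386e+00]
[[130.42623203 231.44950644]
 [120.60683741 238.02967549]
 [378.46352253 280.90820713]]
80 186
328 235
key 0.76 [131.2, 231.5] [0.53069288 0.04369831 0.        ]
```

View pics/f.png

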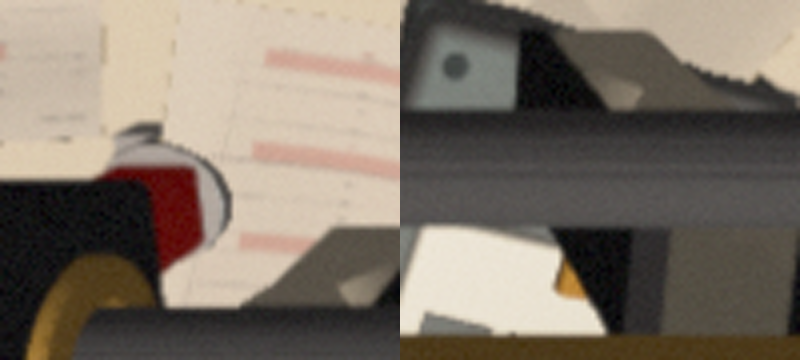

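The round collar still hides the slot. I'll shift so the key is clear of the gripper, then compare it with a rendered outline of each hypothesis, adding a zoomed scene view.

```bash
python3 -m inch '1 4 -0.5 0 0 0 0;1 7.5 -1 0 0 0 0;1 7.5 -1 0 0 0 0'
python3 - <<'E'
from h import *
out=[]
s=telemetry.get_state();print(s["t"],s["eef_pos"],s["ee_rot"])
for c in("wrist","scene"):
    f=grab_frame(c);o=pinpoint(c,"key")[0];b=at_z(f,o["location"],0);print(c,o,b)
    K=np.array([.5305,.0425,0]) if c=="wrist" else b
    x,y=map(int,proj(f,K+[0,0,.02])[0]);w=(50,50) if c=="wrist" else (25,25)
    x0=x-w[0];y0=y-w[1];S=266/(2*w[0])
    base=cv2.resize(f["pixels"][y0:y0+2*w[1],x0:x0+2*w[0],::-1],(266,266),interpolation=cv2.INTER_CUBIC)
    row=[base]
    for deg in(28.5,118.5):
        a=base.copy();r=np.radians(deg);d=np.array([np.cos(r),np.sin(r),0]);n=np.array([-d[1],d[0],0])
        for sg in(-1,1):
            for z in(0,.011):
                q=[K+d*i*.014+n*sg*j+[0,0,z] for i,j in((-1,.0055),(1,.0055),(1,.0145),(-1,.0145))]
                q=((proj(f,q)-[x0,y0]+.5)*S).astype(np.int32)
                cv2.polylines(a,[q],True,(0,255,0) if z==0 else (255,0,255),1)
        row.append(a)
    out.append(np.hstack(row))
cv2.imwrite("pics/g.png",np.vstack(out))
E
```

```text
t: 4.95
eef_pos: [0.5133, 0.1454, 0.137]
ee_rot: [3.14, 0.001, 2.051]
force: [-0.4, -0.9, -1.0]
width: 0.0876
4.95 [0.51332906 0.14540128 0.13699376] [3.14024382e+00 5.55264814e-04 2.05141288e+00]
wrist {'location': [171.5, 169.5], 'p': 0.89} [0.5306702  0.04215734 0.        ]
scene {'location': [313.2, 247.9], 'p': 0.85} [0.53131517 0.03843203 0.        ]
```

View pics/g.png

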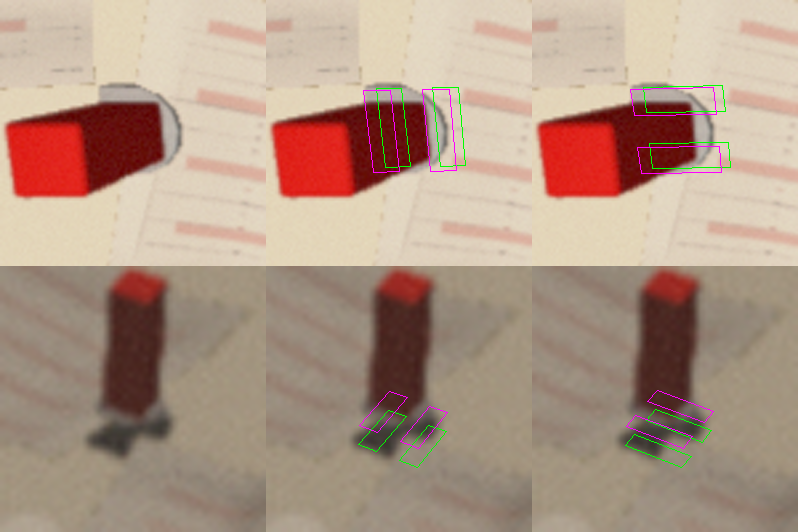

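The outlines don't settle the slot direction. Prong-like shapes show in the scene crop at (110,440) and (155,425), but neither box fits. Grasping works the same either way, so I'll grasp the key, lift it, and look at its prongs against a clear background.

```bash
python3 -m inch '1 0.8 -5 0 0 0 1;1 1.7 -10.3 0 0 0 1;1 1.7 -10.3 0 0 0 1;1 1.7 -10.3 0 0 0 1;1 1.7 -10.3 -4 0 0 1;1 1.7 -10.3 -7.5 0 0 1;1 1.7 -10.3 -8.5 0 0 1;1 1.7 -10.3 -8.5 0 0 1'
python3 -m inch '0 0 0 0 0 0 0;0 0 0 0 0 0 0;0 0 0 0 0 0 0;0 0 0 0 0 0 0;0 0 0 0 0 0 0;0 0 0 0 0 0 0' 25
python3 -c "
from h import *
print(telemetry.get_state()['q'])"
```

```text
t: 6.15
eef_pos: [0.5277, 0.0438, 0.0525]
ee_rot: [3.141, 0.0, 2.073]
force: [0.0, 0.2, 0.5]
width: 0.0875
t: 6.9
eef_pos: [0.5277, 0.0437, 0.0525]
ee_rot: [3.141, 0.0, 2.073]
force: [-0.0, 0.5, -0.8]
width: 0.033
[ 4.53527816e-01  3.04795938e-01 -5.25485132e-01  3.31651602e-04
 -7.40071555e-01 -1.52264627e+00]
```

```bash
python3 -m inch '0 0 0 0 0 0 0;0 0 0 0 0 0 0;0 0 0 0 0 0 0' 25
python3 -m inch '0 -1 -2 4 0 0 0;0 -2.5 -6 9 0 0 0;0 -4 -11 14 0 0 0;0 -5.5 -16 19 0 0 0;0 -7 -21 23 0 0 0;0 -8 -24 26 0 0 0;0 -8 -25 27 0 0 0;0 -8 -25 27 0 0 0'
python3 - <<'E'
from h import *
f=grab_frame("scene");s=telemetry.get_state();print(s["t"],s["eef_pos"],s["ee_rot"],s["width"],s["force"])
p=np.array(s["eef_pos"]);b=p-[0,0,.051]
x,y=map(int,proj(f,b)[0]);print(x,y)
x0=max(0,min(x-50,460));y0=max(0,min(y-65,320))
a=cv2.resize(f["pixels"][y0:y0+100,x0:x0+100,::-1],(600,600),interpolation=cv2.INTER_CUBIC)
cv2.imwrite("pics/i.png",np.clip(a.astype(float)*1.6,0,255).astype(np.uint8))
E
```

```text
t: 7.28
eef_pos: [0.5277, 0.0437, 0.0524]
ee_rot: [3.141, 0.0, 2.073]
force: [0.2, -0.8, -1.4]
width: 0.02
t: 8.28
eef_pos: [0.4477, -0.2068, 0.3228]
ee_rot: [3.14, 0.001, 2.071]
force: [-0.2, -0.1, -2.0]
width: 0.0196
8.325 [ 0.447416   -0.20601675  0.32153314] [ 3.14148686e+00 -9.50471883e-04  2.07146117e+00] 0.0199622780131667 [-0.45057328  0.1703613  -1.26529048]
367 218
```

View pics/i.png

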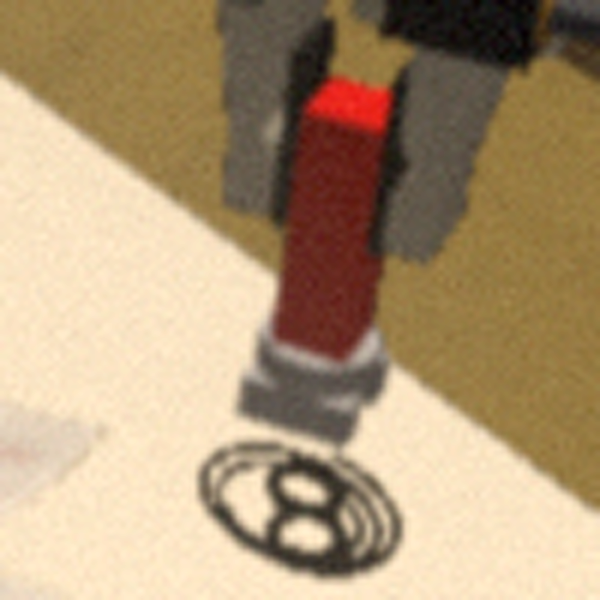

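The lifted key shows clearly. The front prong plate runs unbroken from (245,400) to (355,435), and the slot opens at its side at about (360,395). So the slot runs along the jaw axis (tool x, 118.7°). To mate, the tool yaw must equal the screw yaw of about 9°, plus 180°, so I'll turn +70° while going above the screw.

```bash
python3 -m inch '0 0 3 0 0 0 5;0 0 8 0 0 0 14;0 0 14 -1 0 0 24;0 0 20 -2 0 0 34;0 0 26 -3 0 0 44;0 0 32 -4 0 0 54;0 0 38 -6 0 0 64;0 0 43 -7 0 0 70;0 0 46 -7 0 0 70;0 0 46.8 -7 0 0 70;0 0 46.8 -7 0 0 70'
python3 - <<'E'
from h import *
f=grab_frame("wrist");s=telemetry.get_state();print(s["t"],s["eef_pos"],s["ee_rot"],s["q"])
for n,z in(("screw_top",.054),("tray",.04),("cradle",0),("pocket",.045),("bead_center",.056)):
    for o in pinpoint("wrist",n)[:1]:print(n,round(o["p"],2),o["location"],at_z(f,o["location"],z))
save(f,"j.png")
im=f["pixels"]
x,y=map(int,proj(f,[.446,.262,.054])[0]);print(x,y)
h=cv2.cvtColor(im,cv2.COLOR_RGB2HSV);B=((abs(h[:,:,0].astype(int)-18)<8)&(h[:,:,1]>130)&(h[:,:,2]>60)).astype(np.uint8)
n,l,st,c=cv2.connectedComponentsWithStats(B);i=[k for k in range(1,n) if st[k,4]>100 and np.hypot(*(c[k]-[x,y]))<80];print([(st[k],c[k]) for k in i])
a=cv2.resize(im[y-60:y+60,x-80:x+80,::-1],(640,480),interpolation=cv2.INTER_CUBIC);cv2.imwrite("pics/k.png",a)
print("dirs",[np.round(np.diff(proj(f,[[.446,.262,.06],[.446+.02*np.cos(np.radians(d)),.262+.02*np.sin(np.radians(d)),.06]]),axis=0)[0],1) for d in(0,10,20)])
E
```

```text
t: 9.7
eef_pos: [0.4465, 0.2623, 0.2503]
ee_rot: [-3.14, -0.003, -2.989]
force: [0.5, -0.1, -2.1]
width: 0.0199
9.75 [0.4467065  0.26172665 0.25070134] [-3.14077772e+00 -2.29835812e-03 -2.98934490e+00] [ 9.08720690e-01  8.38771205e-02 -2.90082526e-01 -1.05702823e-03
 -1.19906771e+00 -7.56086961e-01]
screw_top 0.73 [272.6, 194.5] [0.45053814 0.26514086 0.054     ]
tray 0.86 [196.9, 201.5] [0.54015723 0.29040232 0.04      ]
pocket 0.65 [163.0, 205.6] [0.578772   0.30036269 0.045     ]
bead_center 0.62 [157.5, 203.3] [0.58157039 0.29546622 0.056     ]
276 192
[(array([254, 185,  33,  21, 463], dtype=int32), array([272.39956803, 195.60907127]))]
dirs [array([-17.3,  -2.6]), array([-17.4,   0.4]), array([-17.1,   3.3])]
```

View pics/k.png

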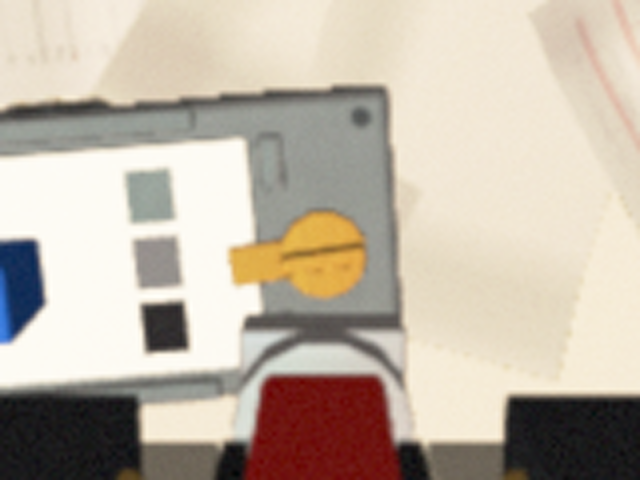

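Clear view: the screw head disc centre is at crop (322,255), which is pixel (276.5,195.7). Its bar and tongue are at a yaw of about 17°, and the cradle at about 13.5°. The key's prong edge spans crop x 243–403 at y≈317, so I'll use that to check the key's offset in the grip.

```bash
python3 - <<'E'
from h import *
f=grab_frame("wrist");s=telemetry.get_state();p=np.array(s["eef_pos"]);print(p,s["ee_rot"])
print("screw",at_z(f,(276.5,195.7),.054))
yaw=s["ee_rot"][2];x=np.array([np.cos(yaw),np.sin(yaw),0]);y=np.array([np.sin(yaw),-np.cos(yaw),0])
for uv,z in(((196+243/4,132+316/4),.198),((196+403/4,132+316/4),.198)):
    q=at_z(f,uv,z)-p;print("prong corner in tool",q@x,q@y)
E
```

```text
[0.44753307 0.26133224 0.25180456] [ 3.14105569e+00 -5.46753636e-04 -2.99101826e+00]
screw [0.44719916 0.26546952 0.054     ]
prong corner in tool -0.014468605577253504 -0.013228272399203982
prong corner in tool 0.013855734358590896 -0.013213796087355938
```

```bash
python3 -m inch '0 0 0.3 -3 0 0 5;0 0 0.3 -7 0 0 8;0 0 0.3 -11 0 0 8;0 0 0.3 -12.5 0 0 8;0 0 0.3 -12.5 0 0 8'
python3 - <<'E'
from h import *
f=grab_frame("wrist");s=telemetry.get_state();print(s["eef_pos"],s["ee_rot"])
x,y=map(int,proj(f,[.447,.265,.054])[0]);print(x,y)
x0=max(0,x-80);y0=max(0,y-75)
cv2.imwrite("pics/l.png",cv2.resize(f["pixels"][y0:y0+120,x0:x0+160,::-1],(640,480),interpolation=cv2.INTER_CUBIC))
E
```

```text
t: 10.68
eef_pos: [0.4476, 0.264, 0.1267]
ee_rot: [-3.141, -0.001, -2.852]
force: [-0.4, 0.2, -1.0]
width: 0.0199
[0.44817292 0.26458505 0.12771968] [ 3.14108674e+00  3.11583729e-04 -2.85127259e+00]
277 223
```

View pics/l.png

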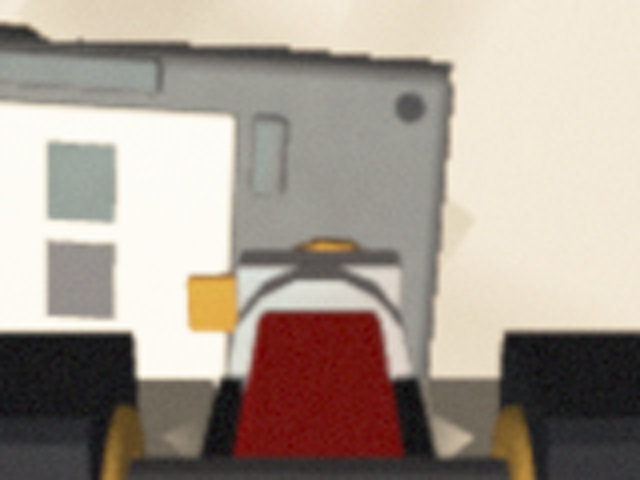

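The key is aligned over the head: the prong edge is parallel to the tongue and centred to about 1 mm. Lowering now.

```bash
python3 -m inch '0 0 0 -0.5 0 0 0;0 0 0 -1 0 0 0;0 0 0 -1.4 0 0 0;0 0 0 -1.7 0 0 0;0 0 0 -1.9 0 0 0;0 0 0 -2 0 0 0;0 0 0 -2 0 0 0'
```

```text
t: 11.6
eef_pos: [0.4482, 0.2646, 0.1077]
ee_rot: [3.141, 0.0, -2.851]
force: [-0.4, -0.1, -0.4]
width: 0.0201
```

```bash
python3 -m inch '0 0 0 -0.15 0 0 0;0 0 0 -0.15 0 0 0' 40
python3 -m inch '0 0 0 0 0 0 8;0 0 0 0 0 0 17;0 0 0 0 0 0 27;0 0 0 0 0 0 37;0 0 0 0 0 0 47;0 0 0 0 0 0 57;0 0 0 0 0 0 67;0 0 0 0 0 0 77;0 0 0 0 0 0 87;0 0 0 0 0 0 97;0 0 0 0 0 0 97;0 0 0 0 0 0 97'
python3 - <<'E'
from h import *
s=telemetry.get_state();print(s["force"],s["moment"],s["q"])
f=grab_frame("wrist")
x,y=map(int,proj(f,[.447,.265,.054])[0]);print(x,y)
x0=max(0,x-100);y0=max(0,y-95)
cv2.imwrite("pics/m.png",cv2.resize(f["pixels"][y0:y0+150,x0:x0+200,::-1],(640,480),interpolation=cv2.INTER_CUBIC))
E
```

```text
t: 11.85
eef_pos: [0.4483, 0.2647, 0.1064]
ee_rot: [3.141, 0.001, -2.851]
force: [0.4, 0.2, 1.2]
width: 0.02
t: 13.35
eef_pos: [0.4471, 0.2649, 0.1063]
ee_rot: [3.139, 0.002, -1.159]
force: [-7.6, 3.2, 3.0]
width: 0.02
[-7.61285332  3.24284681  3.03171493] [ 0.93508396  3.07561438 -0.10955486] [ 0.9110218   0.22054753 -0.48615597 -0.00318825 -0.86518843  1.0740224 ]
276 230
```

View pics/m.png

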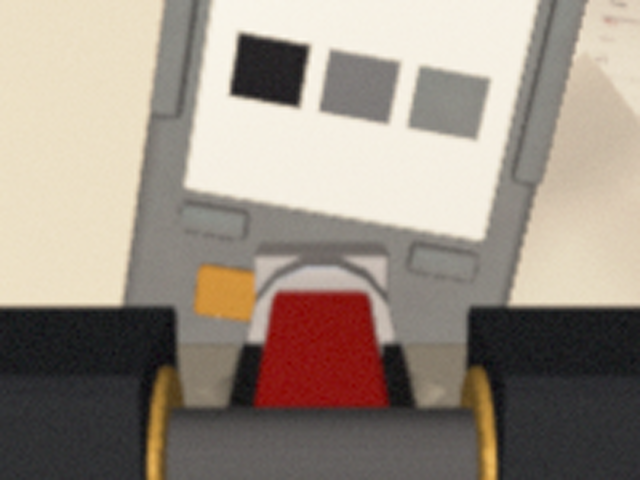

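The tongue is off the tray, nearly perpendicular to it (about 83–90°, at crop (200–255,290)), while the key still sits on the screw. I'll unwind the play, lift the key, and stand it near its original spot.

```bash
python3 -m inch '0 0 0 0 0 0 -4;0 0 0 0 0 0 -8;0 0 0 1 0 0 -8;0 0 0 2.5 0 0 -8;0 0 0 5 0 0 -8;0 1 -3 7 0 0 -8;0 3 -8 7 0 0 -8;0 5 -13 7 0 0 -8;0 7 -18 6 0 0 -8;0 8.3 -20.5 4 0 0 -8;0 8.3 -20.5 2 0 0 -8;0 8.3 -20.5 2 0 0 -8' 25
python3 -c "
from h import *
s=telemetry.get_state();print(s['eef_pos'],s['ee_rot'],s['force'])
f=grab_frame('top')
for n,z in(('tray',.04),('pocket',.045),('screw_top',.054)):
  for o in pinpoint('top',n)[:1]:print(n,o,at_z(f,o['location'],z))"
```

```text
t: 14.9
eef_pos: [0.5295, 0.0592, 0.126]
ee_rot: [3.138, 0.001, -1.299]
force: [-1.0, 0.1, -0.4]
width: 0.0205
[0.52951399 0.05919693 0.125981  ] [ 3.13751875e+00  1.39629921e-03 -1.29857130e+00] [-0.98846633  0.09523055 -0.42534738]
```

```bash
python3 -m inch '0 0 0 -3 0 0 0;0 0 0 -6 0 0 0;0 0 0 -7 0 0 0;0 0 0 -7.2 0 0 0;0 0 0 -7.3 0 0 0;0 0 0 -7.3 0 0 0'
python3 -c "
from h import *
print(telemetry.get_state()['force'])"
```

```text
t: 15.85
eef_pos: [0.5313, 0.0609, 0.0556]
ee_rot: [-3.14, 0.002, -1.297]
force: [-0.3, 0.7, -1.2]
width: 0.0197
[-0.32356944  0.67529901 -1.22011303]
```

```bash
python3 -m inch '0 0 0 -0.15 0 0 0;0 0 0 -0.3 0 0 0;0 0 0 -0.3 0 0 0'; python3 -m inch '0 0 0 -0.15 0 0 0;0 0 0 -0.15 0 0 0'
```

```text
t: 16.23
eef_pos: [0.5313, 0.0608, 0.0526]
ee_rot: [-3.14, 0.002, -1.297]
force: [0.8, -0.3, -0.6]
width: 0.0199
t: 16.48
eef_pos: [0.5319, 0.061, 0.0522]
ee_rot: [-3.139, 0.002, -1.296]
force: [-2.9, 0.0, 11.1]
width: 0.0195
```

Contact: 11 N upward. I'll release, wait, then rise straight up.

```bash
python3 -m inch '0.5 0 0 0.05 0 0 0;0.7 0 0 0.05 0 0 0;0.7 0 0 0.05 0 0 0;0.7 0 0 0.05 0 0 0;0.7 0 0 0.05 0 0 0;0.7 0 0 0.05 0 0 0'
python3 -m inch '0.7 0 0 3 0 0 0;0.7 0 0 8 0 0 0;0.7 -1 5 13 0 0 0;0.7 -2 10 16 0 0 0;0.7 -3 13 19 0 0 0;0.7 -3 14 19 0 0 0;0.7 -3 14 19 0 0 0'
python3 - <<'E'
from h import *
s=telemetry.get_state();print(s['eef_pos'],s['ee_rot'])
fs={c:grab_frame(c) for c in("wrist","top","scene")}
for c,f in fs.items():
    for n,z in(("tray",.04),("pocket",.045),("bead_center",.056),("screw_top",.054),("key",0),("window",.036),("cradle",0)):
        for o in pinpoint(c,n)[:1]:print(c,n,round(o["p"],2),np.round(o["location"],1),np.round(at_z(f,o["location"],z),4))
f=fs["wrist"];h=cv2.cvtColor(f["pixels"],cv2.COLOR_RGB2HSV)
for nm,B,z in(("blue",(abs(h[:,:,0].astype(int)-110)<14)&(h[:,:,1]>150)&(h[:,:,2]>60),.09),("red",((h[:,:,0]<6)|(h[:,:,0]>174))&(h[:,:,1]>180)&(h[:,:,2]>60),.085)):
    n,l,st,c=cv2.connectedComponentsWithStats(B.astype(np.uint8))
    for k in range(1,n):
        if st[k,4]>60:
            v=h[:,:,2][l==k];t=((l==k)&(h[:,:,2]>np.percentile(v,75)*.85)).astype(np.uint8)
            r=cv2.minAreaRect(cv2.findNonZero(t));P=np.array([at_z(f,q,z) for q in cv2.boxPoints(r)]);e=P[1]-P[0];e2=P[2]-P[1]
            print(nm,st[k],P.mean(0),np.linalg.norm(e),np.linalg.norm(e2),np.degrees(np.arctan2(e[1],e[0]))%90)
save(f,"n.png")
E
```

```text
t: 17.23
eef_pos: [0.5319, 0.061, 0.0527]
ee_rot: [-3.139, 0.002, -1.296]
force: [0.2, 0.0, -0.5]
width: 0.0611
t: 18.1
eef_pos: [0.5014, 0.2013, 0.2421]
ee_rot: [-3.14, 0.002, -1.295]
force: [-1.2, -0.2, -1.0]
width: 0.0615
[0.50139834 0.20132241 0.24211347] [-3.13984767e+00  1.78100416e-03 -1.29527095e+00]
wrist tray 0.83 [211.9 143.1] [0.5366 0.2878 0.04  ]
wrist pocket 0.58 [213.6 102.5] [0.5795 0.2946 0.045 ]
wrist bead_center 0.61 [211.2  98.2] [0.5825 0.2956 0.056 ]
wrist screw_top 0.77 [208.5 223.3] [0.4475 0.2688 0.054 ]
wrist key 0.61 [385.9 193.9] [0.5319 0.0607 0.    ]
top tray 0.56 [218.1 195.5] [0.5445 0.2902 0.04  ]
top screw_top 0.64 [222.4 231.6] [0.4413 0.2744 0.054 ]
top key 0.52 [302.5 202.4] [0.5338 0.0569 0.    ]
top window 0.92 [378.3 231.8] [ 0.4424 -0.1453  0.036 ]
top cradle 0.58 [222.9 201.2] [0.5382 0.2817 0.    ]
scene tray 0.97 [266.7 186.8] [0.5373 0.2753 0.04  ]
scene pocket 0.83 [277.8 179.7] [0.5779 0.2854 0.045 ]
scene bead_center 0.61 [278.1 176.9] [0.5769 0.282  0.056 ]
scene screw_top 0.48 [241.6 195.4] [0.4507 0.2509 0.054 ]
scene key 0.62 [265.1 185.7] [0.5668 0.3398 0.    ]
scene window 0.71 [332.3 304.1] [ 0.445  -0.1506  0.036 ]
scene cradle 0.67 [265.8 196.5] [0.541  0.2884 0.    ]
blue [193 132  27  22 542] [0.53861622 0.28728961 0.09      ] 0.018421515049087154 0.02005328325010784 15.914128335594569
red [385 190  38  27 731] [0.53260013 0.06198446 0.085     ] 0.018521868714096827 0.01728655603086367 15.736451496982198
```

The key stands upright: its top at (.5326,.062) sits over its base at (.532,.061). The tray handle is at (.538,.2875) with a yaw of about 14.5°, as the geometry predicts. Now I'll grasp the handle with the jaws across the tray.

```bash
python3 -m inch '0.6 2 4.5 -4 0 0 -1.5;0.6 3.7 8.6 -8 0 0 -1.5;0.6 3.7 8.6 -10 0 0 -1.5;0.6 3.7 8.6 -10 0 0 -1.5'
python3 - <<'E'
from h import *
f=grab_frame("wrist");s=telemetry.get_state();print(s['eef_pos'],s['ee_rot'],s['width'])
for n,z in(("pocket",.045),("screw_top",.054)):
    for o in pinpoint("wrist",n)[:1]:print(n,round(o["p"],2),np.round(o["location"],1),np.round(at_z(f,o["location"],z),4))
h=cv2.cvtColor(f["pixels"],cv2.COLOR_RGB2HSV)
B=((abs(h[:,:,0].astype(int)-110)<14)&(h[:,:,1]>150)&(h[:,:,2]>60)).astype(np.uint8)
n,l,st,c=cv2.connectedComponentsWithStats(B);k=1+np.argmax(st[1:,4]);print(st[k])
v=h[:,:,2][l==k];t=((l==k)&(h[:,:,2]>np.percentile(v,75)*.85)).astype(np.uint8)
P=np.array([at_z(f,q,.09) for q in cv2.boxPoints(cv2.minAreaRect(cv2.findNonZero(t)))]);print(P)
E
```

```text
t: 19.8
eef_pos: [0.5379, 0.2865, 0.1405]
ee_rot: [3.14, -0.0, -1.322]
force: [0.5, -0.7, 0.4]
width: 0.0528
[0.5386813  0.28674262 0.14229314] [-3.14039099e+00  6.17946515e-04 -1.32218935e+00] 0.052369474483139423
pocket 0.95 [278.6 162.4] [0.5816 0.2957 0.045 ]
screw_top 0.75 [271.6 317.8] [0.4473 0.2679 0.054 ]
[ 262  204   28   40 1064]
[[0.54581506 0.29894198 0.09      ]
 [0.55045968 0.2806072  0.09      ]
 [0.53181946 0.2756786  0.09      ]
 [0.52707395 0.29441578 0.09      ]]
```

```bash
python3 -m inch '0.6 0.05 0.1 -3 0 0 0;0.6 0.05 0.1 -6 0 0 0;0.6 0.05 0.1 -8 0 0 0;0.6 0.05 0.1 -8.5 0 0 0;0.6 0.05 0.1 -8.5 0 0 0;0 0.05 0.1 -8.5 0 0 0;0 0.05 0.1 -8.5 0 0 0;0 0.05 0.1 -8.5 0 0 0;0 0.05 0.1 -8.5 0 0 0;0 0.05 0.1 -8.5 0 0 0;0 0.05 0.1 -8.5 0 0 0;0 0.05 0.1 -8.5 0 0 0' 25
```

```text
t: 21.45
eef_pos: [0.54, 0.2881, 0.0594]
ee_rot: [-3.137, 0.002, -1.322]
force: [-1.6, -1.2, 5.8]
width: 0.022
```

```bash
python3 -m inch '0 0 0 0 0 0 0;0 0 0 0.3 0 0 0;0 0 0 0.8 0 0 0;0 0 0 1.5 0 0 0;0 0 0 2.3 0 0 0;0 0 0 3.2 0 0 0;0 0 0 4.1 0 0 0;0 0 0 5 0 0 0;0 0 0 5.8 0 0 0;0 0 0 6.4 0 0 0;0 0 0 6.8 0 0 0;0 0 0 7 0 0 0' 40
python3 - <<'E'
from h import *
s=telemetry.get_state();print(s['eef_pos'],s['ee_rot'],s['force'],s['moment'],s['q'])
for c in("wrist","scene"):
    f=grab_frame(c)
    for n,z in(("pocket",.115),("bead_center",.126)):
        for o in pinpoint(c,n)[:1]:print(c,n,round(o["p"],2),np.round(o["location"],1),np.round(at_z(f,o["location"],z),4))
E
```

```text
t: 22.95
eef_pos: [0.54, 0.2881, 0.1295]
ee_rot: [-3.137, 0.002, -1.322]
force: [0.1, -0.1, -1.1]
width: 0.0217
[0.53999738 0.28808955 0.12953004] [-3.13710692e+00  2.27727871e-03 -1.32234501e+00] [ 0.13318018 -0.13789958 -1.05883067] [-0.11232235  0.14347273 -0.01515322] [ 8.09133931e-01  3.31052924e-01 -2.64997863e-01  5.53819954e-04
 -9.69735709e-01  1.00979656e+00]
wrist pocket 0.71 [280.  177.7] [0.5825 0.2969 0.115 ]
wrist bead_center 0.57 [280.8 180.7] [0.5824 0.2966 0.126 ]
scene pocket 0.73 [279.1 152.2] [0.5953 0.3083 0.115 ]
scene bead_center 0.37 [280.3 154.8] [0.5796 0.2752 0.126 ]
```

Tray lifted, with the bead in its pocket (pocket and bead estimates coincide). I'll carry it gently in two legs, turning it to a yaw of −90° with the pocket towards −y.

```bash
python3 -m inch '0 0 0 0.5 0 0 0;0 0 -0.3 1.3 0 0 -1;0 -0.3 -1 2.3 0 0 -3;0 -0.7 -2.5 3.3 0 0 -7;0 -1.2 -4.7 4.1 0 0 -12;0 -1.8 -7.2 4.7 0 0 -19;0 -2.5 -10 5 0 0 -26;0 -3.2 -12.8 5 0 0 -33;0 -3.8 -15.3 5 0 0 -40;0 -4.4 -17.5 5 0 0 -46;0 -4.8 -19 5 0 0 -50;0 -5 -20 5 0 0 -52'
python3 -m inch '0 -0.1 -0.4 0 0 0 -1;0 -0.4 -1.5 0 0 0 -4;0 -0.8 -3.2 0 0 0 -9;0 -1.3 -5.5 0 0 0 -15;0 -1.9 -8 0 0 0 -22;0 -2.5 -10.5 0 0 0 -29;0 -3.1 -13 0 0 0 -36;0 -3.6 -15.2 0 0 0 -42;0 -4.1 -17 0 0 0 -47;0 -4.4 -18.2 0 0 0 -50;0 -4.6 -18.9 0 0 0 -52;0 -4.6 -19 0 0 0 -52'
python3 - <<'E'
from h import *
s=telemetry.get_state();print(s['eef_pos'],s['ee_rot'],s['force'],s['q'])
u=s['eef_pos'][2]-.0194
for c in("wrist","scene","top"):
    f=grab_frame(c)
    for n,z in(("pocket",u+.005),("bead_center",u+.016),("tray",u),("window",.036),("small_pot",0),("clip",0)):
        for o in pinpoint(c,n)[:1]:print(c,n,round(o["p"],2),np.round(o["location"],1),np.round(at_z(f,o["location"],z),4))
    if c=="wrist":
        im=f["pixels"];save(f,"p.png")
E
```

```text
t: 24.75
eef_pos: [0.4896, 0.0871, 0.18]
ee_rot: [-3.137, 0.003, -2.233]
force: [0.7, 0.9, -2.4]
width: 0.0212
t: 26.25
eef_pos: [0.4436, -0.1031, 0.1799]
ee_rot: [-3.137, 0.003, -3.141]
force: [-0.2, 0.3, -1.6]
width: 0.022
[ 0.44359427 -0.10305054  0.17992565] [-3.13715565  0.0032016  -3.1406491 ] [-0.20407424  0.27582452 -1.59127459] [ 0.21104629  0.02666855 -0.52553156  0.00588927 -1.01639817 -0.21320464]
wrist pocket 0.64 [276.9 178.3] [ 0.444  -0.1448  0.1655]
wrist bead_center 0.74 [283.6 162.9] [ 0.4405 -0.1543  0.1765]
wrist tray 0.63 [274.6 252.6] [ 0.4454 -0.0984  0.1605]
wrist clip 0.7 [368.2 117.9] [ 0.3488 -0.1858  0.    ]
scene pocket 0.83 [331.6 250. ] [ 0.4387 -0.1408  0.1655]
scene bead_center 0.42 [340.  253.4] [ 0.4374 -0.1649  0.1765]
scene tray 0.57 [321.7 241.1] [ 0.4417 -0.1074  0.1605]
scene window 0.64 [332.7 301.9] [ 0.449  -0.1465  0.036 ]
scene small_pot 0.64 [290.6 288.6] [ 0.4166 -0.047   0.    ]
scene clip 0.77 [300.1 351. ] [ 0.3512 -0.1864  0.    ]
top pocket 0.77 [386.4 222.2] [ 0.4431 -0.1395  0.1655]
top tray 0.78 [372.3 222.7] [ 0.4429 -0.1061  0.1605]
top window 0.68 [225.8 232.5] [0.442  0.2674 0.036 ]
top small_pot 0.57 [340.6 240.6] [ 0.4244 -0.0472  0.    ]
top clip 0.61 [390.8 268.1] [ 0.348  -0.1818  0.    ]
```

The pocket is at about (.4436,−.148) and the averaged window estimate is (.445,−.147), so they are already aligned. The pot and clip have not moved. Lowering until the underside is about 5 cm above the window.

```bash
python3 -m inch '0 0 0 -0.3 0 0 0;0 0 0.1 -1 0 0 0;0 0.1 0.1 -1.9 0 0 0;0 0.1 0.1 -2.9 0 0 0;0 0.1 0.1 -3.9 0 0 0;0 0.1 0.1 -4.9 0 0 0;0 0.1 0.1 -5.8 0 0 0;0 0.1 0.1 -6.5 0 0 0;0 0.1 0.1 -7 0 0 0;0 0.1 0.1 -7.3 0 0 0;0 0.1 0.1 -7.3 0 0 0;0 0.1 0.1 -7.3 0 0 0'
python3 - <<'E'
from h import *
s=telemetry.get_state();print(s['t'],s['eef_pos'],s['ee_rot'],s['force'],s['width'])
u=s['eef_pos'][2]-.0194;print("underside above window",u-.036)
for c in("scene","top","wrist"):
    f=grab_frame(c)
    for n,z in(("pocket",u+.005),("bead_center",u+.016),("tray",u),("window",.036),("light_box",0),("key",0),("screw_top",.054),("small_pot",0),("pot",0),("clip",0)):
        for o in pinpoint(c,n)[:1]:print(c,n,round(o["p"],2),np.round(o["location"],1),np.round(at_z(f,o["location"],z),4))
    if c=="wrist": save(f,"w.png")
    if c=="scene": sc=cv2.resize(f["pixels"][130:400,200:460],(560,582))
w=f["pixels"][:260]
save(dict(pixels=np.vstack([cv2.resize(w,(420,195)),cv2.resize(sc[:390],(420,292))])),"final.png",s=1.2)
E
```

```text
t: 28.8
eef_pos: [0.4448, -0.1019, 0.1072]
ee_rot: [-3.137, 0.004, -3.14]
force: [-0.4, 0.5, -1.7]
width: 0.0219
28.8 [ 0.44481209 -0.10186986  0.10718867] [-3.13715307  0.00368271 -3.14024137] [-0.36798422  0.48214967 -1.71226438] 0.021878610165124716
underside above window 0.05178867201304584
scene pocket 0.82 [330.9 279.3] [ 0.444  -0.1405  0.0928]
scene bead_center 0.67 [339.4 284.2] [ 0.4425 -0.1666  0.1038]
scene tray 0.6 [319.1 268.4] [ 0.4452 -0.1014  0.0878]
scene window 0.92 [330.7 301.1] [ 0.4469 -0.1429  0.036 ]
scene light_box 0.76 [328.6 314. ] [ 0.4454 -0.1425  0.    ]
scene key 0.43 [327.4 313.1] [ 0.4447 -0.1395  0.    ]
scene screw_top 0.47 [235.5 195.8] [0.4364 0.257  0.054 ]
scene small_pot 0.88 [293.4 289. ] [ 0.4211 -0.0509  0.    ]
scene pot 0.69 [338.8 279.6] [ 0.52   -0.0762  0.    ]
scene clip 0.84 [300.3 350.9] [ 0.3516 -0.1864  0.    ]
top pocket 0.8 [378.6 225.6] [ 0.4486 -0.1352  0.0928]
top tray 0.59 [364.3 225. ] [ 0.4513 -0.0991  0.0878]
top window 0.66 [225.8 231.7] [0.4442 0.2674 0.036 ]
top light_box 0.66 [373.8 233.3] [ 0.4446 -0.14    0.    ]
top screw_top 0.52 [223.7 231.2] [0.4424 0.2709 0.054 ]
top pot 0.79 [191.9 210.1] [0.5128 0.3682 0.    ]
top clip 0.68 [390.8 266.8] [ 0.3516 -0.182   0.    ]
wrist pocket 0.82 [277.  177.9] [ 0.445  -0.1439  0.0928]
wrist bead_center 0.79 [279.6 165.1] [ 0.4436 -0.1521  0.1038]
wrist tray 0.77 [274.5 252.2] [ 0.4464 -0.0976  0.0878]
wrist clip 0.69 [394.4 110.3] [ 0.3496 -0.1867  0.    ]
```

View pics/final.png

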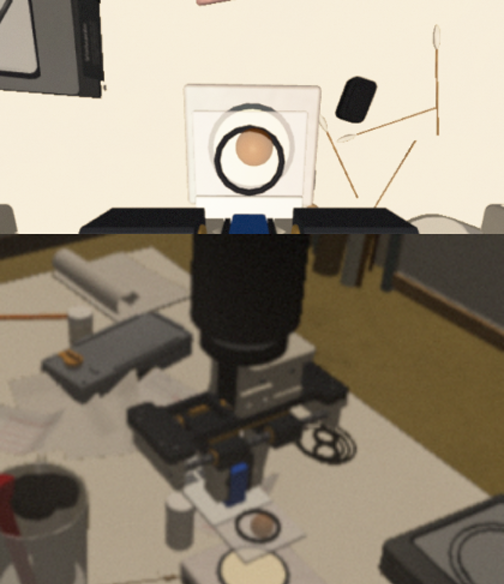

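The last view shows the bead inside the pocket ring, off-centre near (253,148). The window's dark ring shows through the clear plate, its centre at about (252,148) in the picture, or wrist pixel (280,164). I'll convert that to a position before handing in.

```bash
python3 - <<'E'
from h import *
f=grab_frame("wrist");s=telemetry.get_state();print(s['t'],s['eef_pos'],np.abs(s['qd']).max())
for uv in((280,164),(280,115)):print(at_z(f,uv,.036))
print("left/right",at_z(f,(231,164),.036),at_z(f,(330,164),.036))
print("pocket",at_z(f,(277,178),.0928))
f=grab_frame("top")
h=cv2.cvtColor(f["pixels"],cv2.COLOR_RGB2HSV)
for o in pinpoint("top","key")[:2]:print("key",o,at_z(f,o["location"],0))
f=grab_frame("scene");
for o in pinpoint("scene","tray")[:1]:print(o)
E
```

```text
30.5 [ 0.44458869 -0.10189736  0.1069293 ] 0.0010688134236616193
[ 0.44281878 -0.14664201  0.036     ]
[ 0.44295642 -0.18102717  0.036     ]
left/right [ 0.47894326 -0.14658397  0.036     ] [ 0.40600958 -0.14666025  0.036     ]
pocket [ 0.44497603 -0.1438869   0.0928    ]
{'location': [319.4, 267.9], 'p': 0.78}
```

```bash
python3 -c "
from station import arm
print(arm.job_done())"
```

```text
the job is handed in; nothing more can be done
None
```

I turned the screw clear with the key, stood the key back on the table, and carried the tray level to the light box. I handed the job in at about 30.5 s of the 67 s allowed, with the gripper still holding the tray. The hand-in gives no verdict.

**Last checks:**
- **Position:** the pocket is about 2–4 mm horizontally from the window centre (pocket at about (.445, −.144 to −.147), window at about (.443, −.147)).
- **Height and tilt:** the underside is about 51 mm above the window. The tool tilt is about 0.3°. I did not measure the tray's own tilt in the grip.
- **Grip and stillness:** the fingers were set to grip at 40 N and are stopped at 22 mm on the handle. The joints were practically still.
- **Bead:** it sits inside the pocket ring, rolled about 6–8 mm towards one side.
- **Screw:** I estimated it at about 83–90° from one picture, well past the 69° (1.2 rad) needed. I had no direct reading of the joint.
- **Key:** it stood upright after release at about (.532, .061), with its top directly over its base. I did not touch it again.
- **Pots and clip:** their last good positions agree with the start to about 1 cm, within the detectors' scatter.

**Checks that failed or disagreed:**
- In the last pictures the networks did not find the key with the top camera and misplaced it with the scene camera.
- They also misplaced the window in the top view and the cradle-side pot in the scene view.
- For the window and the pot I used the other camera. For the key I relied on the earlier check.

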